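Register the coin stage and lock it with the quarter-turn key

TASK

The coin stage has to be registered on its dock before the next photographs. Push the stage square up against both fences of the dock, drop the red T-key through its slot and the dock's slot, then swing the key's lever a quarter turn towards the stop post on the stage until it meets it, so that the key locks the stage down. Keep the coin in its well, let go of everything and leave the other things on the desk where they are.

Things in the scene. Friction and masses are not known exactly. Their poses are not given: they have to be found in the camera images.
- dock: Fixed dock: black deck 150 mm (its x) by 190 mm (its y), 10 mm thick, top 34 mm above the desk, hollow below. Aluminium fences 10 mm high, 8 mm thick stand on its +x (back) and +y (side) edges; the -x and -y edges are open. z is up. Origin on the desk under the deck's centre; inner fence faces at x = +67 mm and y = +87 mm.
- dock_slot (a point): Centre of the dock's slot, on the deck's top face, at dock x = +12, y = -20 mm; axes as the dock's. The slot goes through the deck and runs along y: wings 14 mm wide reaching 26 mm either side of the centre, and a 20 mm square opening in the middle.
- stage_center (a point): Centre, half-way up, of the loose coin stage's plate: light grey, 110 mm (its x) by 140 mm (its y), 12 mm thick, 0.3 to 0.56 kg, flat on the deck and free to slide; axes as the dock's once registered. Against both fences its centre is at x = 0, y = +37 mm from the dock's slot centre. Fences end 2 mm below its top face.
- stage_slot (a point): Centre of the stage's slot, on the plate's top face, at stage x = 0, y = -37 mm. It runs along the stage's y: wings 12 mm wide reaching 25 mm either side of the centre, an 18 mm square in the middle. It lies over the dock's slot when the stage is against both fences.
- stage_post (a point): Top of the steel stop post on the stage, at stage x = -48, y = -26.5 mm: 9 mm across, 24 mm above the plate's top face. It stops the key's lever at the end of its quarter turn.
- stage_well (a point): Centre of the floor of the shallow coin well on top of the stage's black round pedestal (axis at stage x = 0, y = +34 mm, radius 31 mm), 23 mm above the plate's top face; the well's rim is 4 mm high and 22 mm in inner radius.
- coin: Clear round coin capsule, 40 mm across, 7 mm thick, lying loose in the well; origin at the centre of its underside.
- key_grip (a point): Grip point of the loose T-key (about 0.12 kg), on its upright axis in the red finger tab (30 mm along key x, 12 mm thick along key y, top 16 mm above this point), 27 mm above the underside of the dark collar (34 mm across, 6 mm thick). z up, x along the lever. Starts upright in the stand, lever roughly towards the robot. Dropped home it is 39 mm above the deck, collar on the stage.
- key_head (a point): Centre of the key's steel T-head, on the key's axis 28.5 mm below the collar's underside: 44 mm along key x, 8 mm thick along key y, 9 mm high, with a nose 37 by 5 mm ending 37 mm below the collar's underside. Between head and collar the shank is 14 mm in diameter. Home, the head is 2 mm clear below the deck.
- key_tip (a point): End of the key's red lever, 76 mm from the key's axis, half-way up the lever (12 mm wide, 14 mm high, underside 8 mm above the collar's underside). The key goes in with the lever along the slot to the dock's -y (the pedestal blocks the other way), then turns freely, clockwise seen from above, until the lever points to the dock's -x at the stop post.
- key_stand: Fixed aluminium bridge-shaped stand in which the key waits: 48 mm (its x) by 68 mm (its y), top face 48 mm above the desk, with a through slot like the dock's along its y; origin on the desk under its centre.
- stamp: Blue self-inking stamp, 30x42x76 mm, standing loose; origin at the centre of its underside.
- ink_pad: Blue ink pad tin, 60x90x17 mm, loose; origin at the centre of its underside.
- blower: Black rubber blower bulb with a nozzle, 53 mm across, 107 mm tall, standing loose; origin at the centre of its underside.
- screen_top (a point): Middle of the top edge of the open laptop's screen, 0.30 m above the desk; the screen is 375 mm wide along this point's y. Fixed: keep clear of it. (The desk lamp's shade hangs about 0.7 m above the desk behind the dock, its arm lower towards the lamp's foot at the back right.)
- dust_brush: Wooden dusting brush, 15x146x14 mm, lying loose near the right edge of the desk; origin at the centre of its underside.
There are look-alikes about, which are no part of the job. Leave any green or yellow look-alike of the coin alone.

How it is judged:
By the outcome, as a careful person would: the job done as asked, in the order asked, and still so for the second after the job is handed in, with the robot touching nothing.
It also fails if it takes over 72 s, if anything falls off the work surface, if the arm or the gripper's body presses on something with over 40 N, if the wrist force passes 120 N, or if a joint passes its speed limit or range.

ROBOT

A 6-joint arm with a two-finger parallel gripper is mounted at the origin on a cart in front of the work surface, level with it; the furniture and walls round the work are solid. World frame = base frame: x ahead of the robot, y to its left, z up, the work surface at z = 0. Lengths are in mm, angles in rad, forces in N, time in s.
With the tool pointing down it reaches from about 350 to 875 mm from the base axis. Payload 4.2 kg.
Tool frame: the origin (TCP) lies at the very end of the fingers, on their centre line; the grasp point (between the pads) lies 19 mm behind it; z points along the fingers, y is the line along which they close (so a half turn about z gives the same grasp; the last joint's range is limited). The gripper opens to 85 mm and grips with 20 to 120 N. Pads are 22 mm wide; open, the fingers measure 114 mm over their backs; the gripper's body (76 mm by 85 mm) begins 54 mm behind the grasp point. The pads swing forward as they close: fully open they stand 13 mm farther back than shut.
Start: joints at [1.394, 0.385, 0.008, 0, -1.194, -0.259], TCP at [263.801, 566.576, 231.312] pointing down, gripper open.
Joint ranges: [-3.14, 3.14], [-1.21, 2.06], [-1.07, 1.41], [-3.16, 2.05], [-2.99, -0.16], [-3.1, 3.1]. Speed limits (rad/s): [2.79, 2.79, 3.14, 3.14, 3.14, 3.14].

INTERFACE

Orientations are given as a unit quaternion [x, y, z, w].
In Python, from bench import read_state, get_image, camera_model, job_done gives the robot as it stands.
- The arm moves only by the shell command python3 -m handwheel 'ROWS'. ROWS is JSON, a list of rows, each a list of 7 numbers: the shift along the tool's x, y, z in m, then the turn, a rotation vector about the tool's x, y, z in rad, then the gripper's target within -1 to 1 (fully open at 1, half-way at 0, shut at -1). In form: [[dx, dy, dz, wx, wy, wz, jaw], ...]. A call has 1 to 10 rows; each row is the pose to reach, as a shift and turn from the pose commanded when the call began, along the tool's axes at that moment; what a row does not reach only later rows make up. A row lasts 1/8 s, in which the tool goes at most 62.5 mm and 10.7 degrees, less where a joint would pass 70% of its speed; a pose out of reach is approached as far as the arm can. A call with a gripper value outside its range is refused whole. The fingers move at their own pace and stop on an object; the grip force is fixed at half the most. Time passes only in rows, so rows that repeat a pose let the fingers close. It gives the time, the measured TCP pose, the force, the opening and the grip force at its end, in the units of the state.
- read_state(): the state, without advancing time (a new reading comes with each control period).
- get_image(name): name is "side" or "top"; returns (picture, depth): 420x560x3 uint8, blue, green, red; 420x560 float32, mm along the optical axis (not along the pixel's ray), 0 where there is no reading.
- camera_model(name): a dict with "K" (3x3 intrinsics, pixels), "dist" ([k1, k2, p1, p2, k3] as OpenCV has them; the pictures are not rectified), "rvec" (rotation vector, rad) and "tvec" (3), from world to camera coordinates, as OpenCV has them. Camera axes: x right, y down, z forward; pixel columns grow to the right and rows downward; lengths in mm; the calibration is good to about 2 mm. A picture is of the moment at which its call begins. camera_model takes no time and is no camera call.
- job_done(): hands the job in; it is judged then, once.
The state is a dict: "clock": time; "joints": joint angles; "joint_vel": joint speeds; "joint_efforts": joint torques, N m; "position": TCP position; "ee_rot": TCP orientation; "contact_force": force on the tool from outside, world axes, zero at the start; "wrist_torque": the same for the moment, N m; "gripper_width": finger opening in mm; "grasp_force": force on a finger pad.
Only numpy, scipy, OpenCV 4.12 (cv2) and the standard library are available. Lean on these libraries where they do the work, as an engineer would, in place of code of your own. Each camera call takes 0.05 s, during which the arm holds its last target. There are 200 camera calls.

## Working session

There is one attempt and no reset: what is moved stays moved. The work goes in short steps, Python scripts to look and compute and a shell command to move; the robot and the scene stay as the last step left them, time stands still between calls to the robot, and variables do not carry over. Pictures are saved under pics/ and viewed, at most 10 in all, crops included, and the job is handed in when it is done.

```bash
mkdir -p pics; ls
cat > h.py <<'E'
import numpy as np,cv2
from bench import *
from scipy.spatial.transform import Rotation as R
def cam(n):
    m=camera_model(n);return np.array(m["K"]),np.array(m["dist"]),cv2.Rodrigues(np.array(m["rvec"],float))[0],np.array(m["tvec"],float).ravel()
def px2w(n,u,v,z):
    K,d,Rm,t=cam(n);p=cv2.undistortPoints(np.array([[[u,v]]],float),K,d)[0,0]
    r=Rm.T@np.array([p[0],p[1],1]);c=-Rm.T@t;return c+r*(z-c[2])/r[2]
def w2px(n,P):
    m=camera_model(n);return cv2.projectPoints(np.array(P,float).reshape(-1,1,3),np.array(m["rvec"],float),np.array(m["tvec"],float),np.array(m["K"],float),np.array(m["dist"],float))[0][:,0]
def cloud(n,dep):
    K,d,Rm,t=cam(n);h,w=dep.shape;g=np.stack(np.meshgrid(np.arange(w),np.arange(h)),-1).reshape(-1,1,2).astype(float)
    p=cv2.undistortPoints(g,K,d)[:,0];z=dep.reshape(-1,1);X=np.hstack([p*z,z])
    return ((X-t)@Rm).reshape(h,w,3)
E
python3 - <<'E'
from h import *
print(read_state())
for n in("top","side"):
    im,d=get_image(n);np.savez(f"{n}0.npz",im=im,d=d)
    cv2.imwrite(f"pics/{n}0.png",cv2.resize(im,(800,600)))
    K,_,Rm,t=cam(n);print(n,K.tolist(),-Rm.T@t,Rm[2])
E
```

```text
pics
{'clock': 0.0, 'joints': array([ 1.39360001e+00,  3.85540707e-01,  6.62343830e-03, -4.84597115e-04,
       -1.19399642e+00, -2.58636436e-01]), 'joint_vel': array([ 4.58781771e-04, -1.71411349e-03,  6.04822017e-05, -1.48155083e-03,
       -9.41348514e-04, -3.67570272e-04]), 'joint_efforts': array([-1.16856478e-03, -3.92291558e+01,  1.88407052e+01,  4.18642312e+00,
       -4.61675270e-03, -5.43088859e-06]), 'position': array([263.57272892, 566.06077022, 230.23235222]), 'ee_rot': array([ 9.76330137e-01, -2.16282898e-01, -1.81921809e-04,  1.06696898e-03]), 'contact_force': array([-0.30955244,  0.35681513,  0.05876332]), 'wrist_torque': array([ 0.01579346, -0.00170304, -0.02420428]), 'grasp_force': 0.0, 'gripper_width': 85.48809274683741}
top [[404.4828472439965, 0.0, 282.36053053243523], [0.0, 404.4828472439965, 213.26265381061688], [0.0, 0.0, 1.0]] [ 347.76619334  -54.98912739 1133.12411511] [ 0.17282497 -0.02229528 -0.98470018]
side [[381.1845324914812, 0.0, 279.4086174245599], [0.0, 381.1845324914812, 212.91450592348767], [0.0, 0.0, 1.0]] [ 273.0480842  -889.56460477  505.3130339 ] [ 0.28178686  0.8964383  -0.34204465]
```

View pics/top0.png

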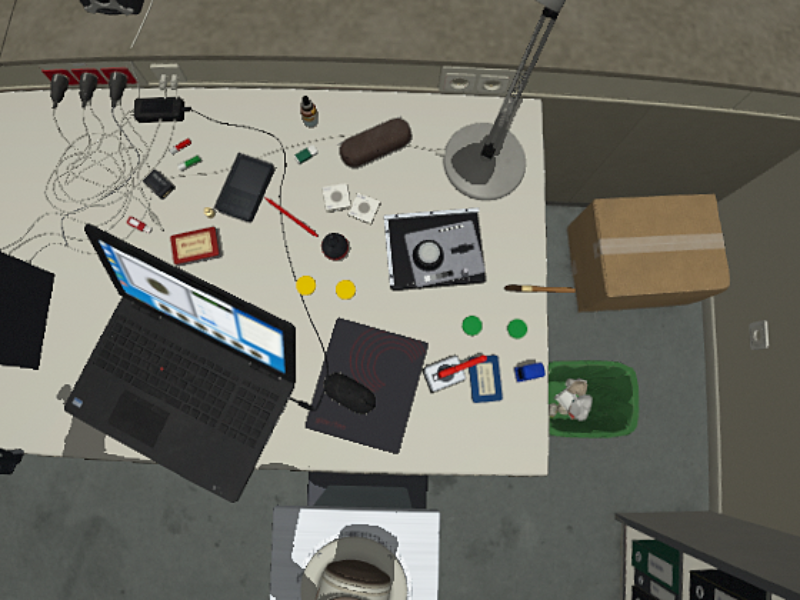

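View pics/side0.png

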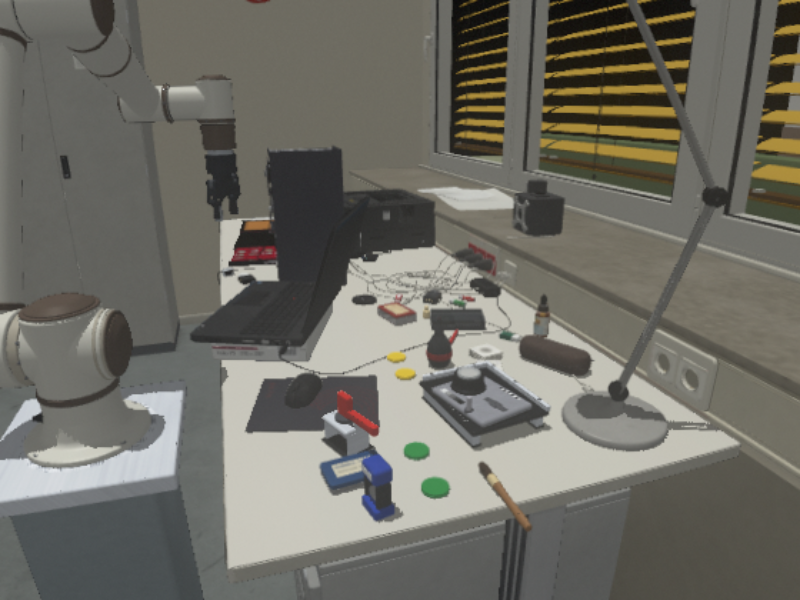

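The top view shows the dock at about (435,250), with the stage pedestal at (430,255). The key in its white stand is at (445,375), with the blue ink pad (485,378) and the stamp (530,371) to its right. The green discs (472,326) and (517,328) and the yellow ones are look-alikes. Next I'll enlarge the dock and the key.

Run:
```python
from h import *
D=np.load("top0.npz");im=D["im"]
a=im[140:210,265:345];b=im[240:290,290:390]
cv2.imwrite("pics/c1.png",np.vstack([cv2.resize(a,(400,350),interpolation=cv2.INTER_CUBIC)]) if 0 else cv2.resize(a,(680,595),interpolation=cv2.INTER_CUBIC))
cv2.imwrite("pics/c2.png",cv2.resize(b,(800,400),interpolation=cv2.INTER_CUBIC))
```

```text
(no output)
```

View pics/c1.png

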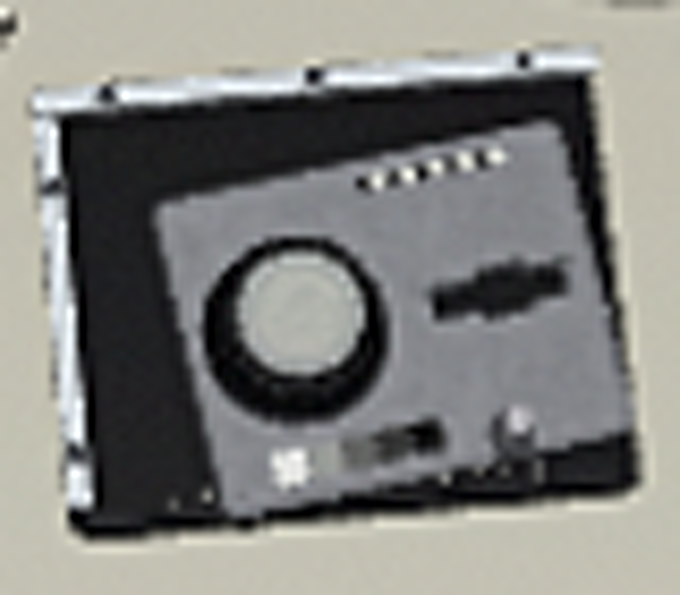

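View pics/c2.png

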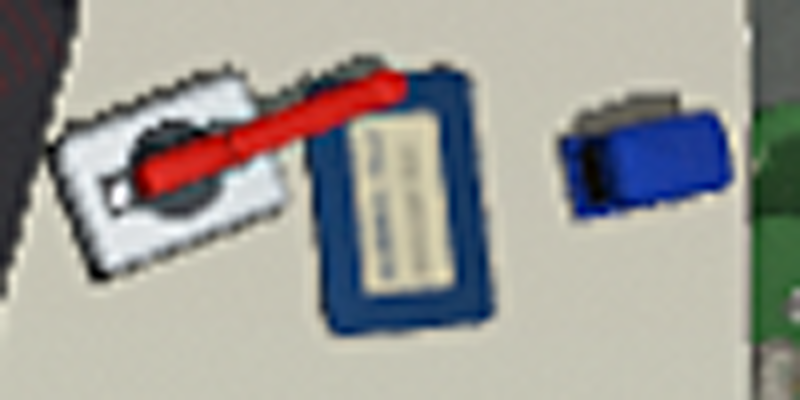

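The top crop shows the stage turned about 10° from the fences. The coin is in the well at c1 (300,315), the slot is at c1 (500,287) and the post at c1 (515,425). The key tab is at c2 (180,165) and its lever end at c2 (395,85), lying over the ink pad. This is the only red T-key in a stand. Next I'll work out the poses.

Run:
```python
from h import *
from scipy.optimize import least_squares
def c1(p):return np.array(p)/8.5+[265,140]-0.45
def c2(p):return np.array(p)/8+[290,240]-0.45
def fit(loc,pix,g):
    loc=np.array(loc,float);pix=np.array(pix,float)
    def f(q):
        c,s=np.cos(q[2]),np.sin(q[2])
        P=np.c_[q[0]+c*loc[:,0]-s*loc[:,1],q[1]+s*loc[:,0]+c*loc[:,1],loc[:,2]]
        return (w2px("top",P)-pix).ravel()
    r=least_squares(f,g);return r.x,r.fun.reshape(-1,2).round(1).tolist()
print("dock",fit([(75,-95,44),(75,95,44),(-75,87,44),(-75,-95,34),(67,87,34)],
  [c1(p) for p in[(600,48),(32,95),(93,508),(638,487),(65,118)]],[550,-150,0]))
# stage local; plate top 46
print("stage",fit([(0,-37,46),(-48,-26.5,70),(0,34,69),(55,-70,46),(55,70,46),(-55,70,46),(-55,-70,46)],
  [c1(p) for p in[(500,287),(517,413),(300,313),(555,125),(157,205),(225,512),(632,437)]],[550,-150,0]))
print("key",fit([(-15,0,91),(76,0,63),(0,0,54)],[c2(p) for p in[(140,172),(405,83),(180,168)]],[400,-150,-1.4]))
print("stand",fit([(24,-34,48),(24,34,48),(-24,-34,48),(-24,34,48)],[c2(p) for p in[(235,72),(62,148),(282,200),(103,275)]],[400,-150,0]))
for n,p in dict(pad=(400,200),stamp=(660,160)).items(): print(n,px2w("top",*c2(p),20))
D=np.load("top0.npz");C=cloud("top",D["d"])
for n,p in dict(deck=c1((120,300)),plate=c1((450,380)),stand=c2((120,245)),coin=c1((300,310))).items():print(n,C[int(round(p[1])),int(round(p[0]))])
# laptop extents
m=(C[...,2]>60)&(C[...,1]>0)&(C[...,1]<450)&(C[...,0]>250)&(C[...,0]<750);print("lap",C[m].min(0),C[m].max(0))
```

```text
dock (array([ 6.56254506e+02, -1.37837391e+02,  1.07822925e-01]), [[0.0, -0.2], [0.2, -1.4], [-0.1, 1.7], [0.6, 0.3], [-0.7, -0.5]])
stage (array([ 6.45168837e+02, -1.55937600e+02,  2.40932074e-01]), [[0.4, 0.6], [-0.2, 0.9], [-0.3, 0.3], [0.7, -1.0], [-0.9, -0.9], [-0.5, 0.7], [0.8, -0.6]])
key (array([ 413.25871126, -162.27352791,   -1.20707539]), [[1.0, 0.1], [-1.0, 0.5], [0.0, -0.5]])
stand (array([ 4.10296228e+02, -1.59786656e+02,  4.05135471e-01]), [[0.3, -0.3], [-1.5, -0.5], [1.2, 0.3], [0.1, 0.4]])
pad [ 404.94768466 -241.95836929   20.        ]
stamp [ 421.01498701 -333.06646123   20.        ]
deck [648.76677578 -67.27782103  36.30262625]
plate [ 625.23336359 -173.797239     41.98227687]
stand [ 386.43735555 -144.31812114   49.38418799]
coin [ 638.3802017  -123.96958603   71.5545255 ]
lap [250.02119228  43.0870725   60.14560637] [668.21015333 449.97322235 305.04015051]
```

```bash
cat >> h.py <<'E'
DC=np.array([656.3,-137.8]);DY=0.108
def d2w(x,y):return DC+R.from_euler("z",DY).as_matrix()[:2,:2]@[x,y]
def w2d(p):return R.from_euler("z",DY).as_matrix()[:2,:2].T@(np.array(p)[:2]-DC)
def delta(x,y,z,h=None):
    s=read_state();M=R.from_quat(s["ee_rot"]);h0=np.arctan2(*M.as_matrix()[1::-1,0])
    dv=M.inv().apply(np.array([x,y,z])-s["position"])/1000
    if h is None:w=np.zeros(3)
    else:
        T=R.from_matrix(np.array([[np.cos(h),np.sin(h),0],[np.sin(h),-np.cos(h),0],[0,0,-1]]));w=(M.inv()*T).as_rotvec()
    print("delta",dv.round(4),w.round(4),"rows",max(np.linalg.norm(dv)/.0625,np.linalg.norm(w)/.187).round(1),"head",h0.round(3),"pos",s["position"].round(1),"F",s["contact_force"].round(1),"t",s["clock"])
E
python3 - <<'E'
from h import *
p=d2w(-102,-5);print(p);delta(p[0],p[1],430,DY-np.pi/2)
E
python3 -m handwheel '[[0,0,-0.2,0,0,0,-1],[0,0,-0.2,0,0,0,-1],[0,0,-0.2,0,0,0,-1],[0,0,-0.2,0,0,0,-1],[0,0,-0.2,0,0,0,-1]]'
```

```text
[ 555.43323687 -153.76546571]
delta [ 0.5686  0.5297 -0.1986] [ 0.0017 -0.0011  1.0268] rows 12.8 head -0.436 pos [263.6 566.1 230.3] F [ 0.2  0.2 -0.3] t 0.1
clock: 0.72
position: [263.6, 566.7, 431.2]
ee_rot: [0.976, -0.216, -0.0, -0.0]
contact_force: [-0.5, 0.6, -1.5]
gripper_width: -0.2
grasp_force: 0.0
```

```bash
python3 -m handwheel '[[0.569,0.53,0,0,0,1.027,-1],[0.569,0.53,0,0,0,1.027,-1],[0.569,0.53,0,0,0,1.027,-1],[0.569,0.53,0,0,0,1.027,-1],[0.569,0.53,0,0,0,1.027,-1],[0.569,0.53,0,0,0,1.027,-1],[0.569,0.53,0,0,0,1.027,-1],[0.569,0.53,0,0,0,1.027,-1],[0.569,0.53,0,0,0,1.027,-1],[0.569,0.53,0,0,0,1.027,-1]]'
python3 - <<'E'
from h import *
p=d2w(-102,-5);delta(p[0],p[1],100,DY-np.pi/2)
E
```

```text
clock: 1.98
position: [498.2, -14.6, 428.6]
ee_rot: [0.744, -0.668, -0.002, 0.002]
contact_force: [1.8, 0.9, 0.6]
gripper_width: -0.1
grasp_force: 0.0
delta [ 0.1446 -0.0434  0.3284] [0.0048 0.     0.0002] rows 5.8 head -1.463 pos [498.2 -14.6 428.6] F [1.8 0.9 0.6] t 1.975
```

```bash
python3 -m handwheel '[[0.145,-0.043,0.02,0,0,0,-1],[0.145,-0.043,0.02,0,0,0,-1],[0.145,-0.043,0.33,0,0,0,-1],[0.145,-0.043,0.33,0,0,0,-1],[0.145,-0.043,0.33,0,0,0,-1],[0.145,-0.043,0.33,0,0,0,-1],[0.145,-0.043,0.33,0,0,0,-1],[0.145,-0.043,0.33,0,0,0,-1],[0.145,-0.043,0.33,0,0,0,-1],[0.145,-0.043,0.33,0,0,0,-1]]'
python3 - <<'E'
from h import *
im,d=get_image("top");cv2.imwrite("pics/c3.png",cv2.resize(im[130:230,255:395],(800,571),interpolation=cv2.INTER_CUBIC))
p=d2w(-102,-5);delta(p[0],p[1],39,DY-np.pi/2)
s=read_state();print(w2px("top",s["position"]),w2px("top",[*d2w(-75,0),34]))
E
```

```text
clock: 3.22
position: [558.6, -152.1, 104.1]
ee_rot: [0.744, -0.668, 0.002, -0.002]
contact_force: [-0.2, -0.5, 0.7]
gripper_width: 0.1
grasp_force: 0.0
delta [0.0013 0.0036 0.065 ] [-0.0052 -0.0008  0.0005] rows 1.0 head -1.462 pos [ 558.5 -152.1  104.1] F [-0.4  0.4  0.5] t 3.275
[[311.01620561 202.81031735]] [[306.48966858 199.51715732]]
```

View pics/c3.png

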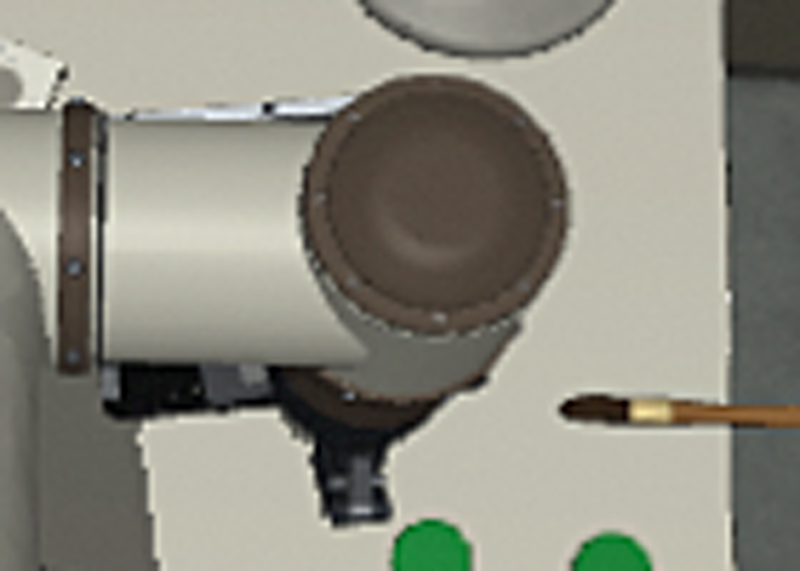

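The arm hides the dock in this view, and a black part shows at c3 (357,500), roughly pixel (317,217). I'll check with depth whether it is the fingers.

Run:
```python
from h import *
im,d=get_image("top");C=cloud("top",d)
for u,v in [(317,212),(317,217),(318,219),(313,210),(320,195)]:print(u,v,C[v,u].round(0))
im,d=get_image("side");s=read_state();q=w2px("side",s["position"])[0];print(q)
np.savez("side1.npz",im=im,d=d)
x,y=int(q[0]),int(q[1]);cv2.imwrite("pics/s1.png",cv2.resize(im[y-60:y+90,x-70:x+130],(800,600),interpolation=cv2.INTER_CUBIC));print(x-70,y-60)
```

```text
317 212 [ 515. -156.  210.]
317 217 [ 505. -157.  203.]
318 219 [ 501. -160.  196.]
313 210 [ 520. -147.  211.]
320 195 [ 516. -142.  389.]
[301.60056112 259.45627937]
231 199
```

View pics/s1.png

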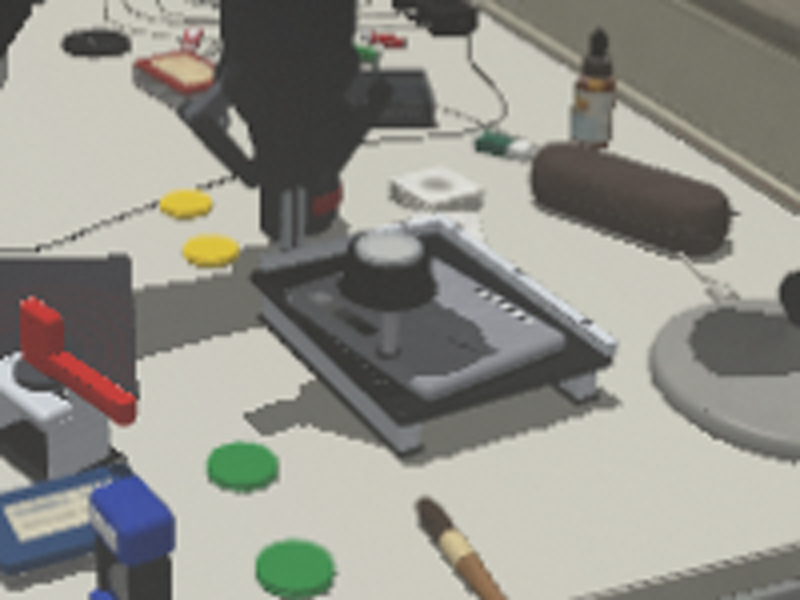

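The black part is a gripper knuckle at z≈200. In the side crop the fingertips are above the dock's -x edge, clear of everything, as intended. I'll descend and start the push along +x.

```bash
python3 -m handwheel '[[0.001,0.004,0.065,0,0,0,-1],[0.001,0.004,0.065,0,0,0,-1],[0.001,-0.004,0.065,0,0,0,-1],[0.001,-0.009,0.065,0,0,0,-1],[0.001,-0.013,0.065,0,0,0,-1],[0.001,-0.017,0.065,0,0,0,-1],[0.001,-0.021,0.065,0,0,0,-1],[0.001,-0.025,0.065,0,0,0,-1],[0.001,-0.028,0.065,0,0,0,-1],[0.001,-0.03,0.065,0,0,0,-1]]'
python3 - <<'E'
from h import *
s=read_state();print(w2d(s["position"]),s["position"],s["contact_force"])
E
```

```text
clock: 4.62
position: [583.0, -150.4, 36.5]
ee_rot: [0.744, -0.668, -0.003, 0.003]
contact_force: [-8.3, 0.1, 8.6]
gripper_width: 0.1
grasp_force: 5.6
[-74.23896397  -4.58759818] [ 582.98807498 -150.36309988   36.50903421] [-8.34006939  0.10756917  8.56892668]
```

```bash
python3 -m handwheel '[[0,0.001,-0.004,0,0,0,-1],[0,0,-0.004,0,0,0,-1],[0,0,-0.004,0,0,0,-1]]'
python3 -m handwheel '[[0,-0.002,0,0,0,0,-1],[0,-0.004,0,0,0,0,-1],[0,-0.006,0,0,0,0,-1],[0,-0.006,0,0,0,0,-1]]'
python3 - <<'E'
from h import *
s=read_state();print(w2d(s["position"]),s["position"],s["contact_force"])
E
```

```text
clock: 5.0
position: [587.8, -149.8, 40.5]
ee_rot: [0.744, -0.668, 0.001, -0.001]
contact_force: [0.2, 0.1, -0.2]
gripper_width: 0.1
grasp_force: 0.0
clock: 5.5
position: [590.7, -149.4, 39.9]
ee_rot: [0.744, -0.668, -0.002, 0.002]
contact_force: [-5.5, 0.5, 3.2]
gripper_width: 0.2
grasp_force: 2.5
[-66.5003279  -4.4578299] [ 590.66763543 -149.39993877   39.87107075] [-5.54704394  0.48881261  3.17071072]
```

```bash
python3 -m handwheel '[[0,-0.002,0,0,0,0,-1],[0,-0.004,0,0,0,0,-1],[0,-0.006,0,0,0,0,-1],[0,-0.006,0,0,0,0,-1]]'
python3 -m handwheel '[[0,-0.002,0,0,0,0,-1],[0,-0.003,0,0,0,0,-1],[0,-0.003,0,0,0,0,-1]]'
python3 - <<'E'
from h import *
s=read_state();print(w2d(s["position"]),s["position"],s["contact_force"])
im,d=get_image("side");np.savez("side2.npz",im=im,d=d)
cv2.imwrite("pics/s2.png",cv2.resize(im[235:325,285:405],(800,600),interpolation=cv2.INTER_CUBIC))
E
```

```text
clock: 6.0
position: [596.7, -148.6, 39.8]
ee_rot: [0.744, -0.668, -0.002, 0.002]
contact_force: [-5.6, 0.5, 3.6]
gripper_width: -0.2
grasp_force: 2.6
clock: 6.38
position: [599.8, -148.3, 39.8]
ee_rot: [0.744, -0.668, -0.002, 0.001]
contact_force: [-5.8, 0.1, 3.9]
gripper_width: -0.2
grasp_force: 2.5
[-57.28614269  -4.36133273] [ 599.81773428 -148.31080524   39.83260566] [-5.80152     0.13148877  3.88821351]
```

View pics/s2.png

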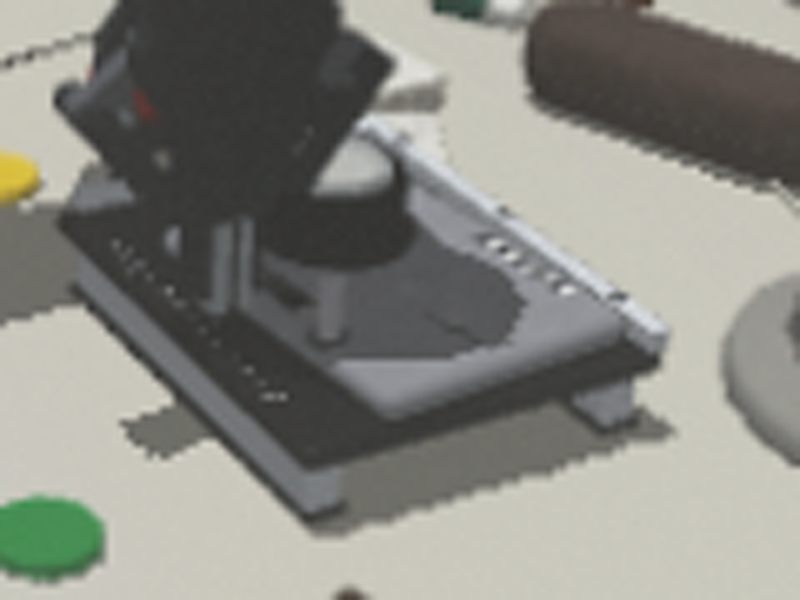

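The stage has moved close to the back fence, with its far edge at s2 (620,330) beside the fence, and it's nearly parallel. I'll keep pushing until the force rises.

```bash
for i in 1 2; do echo; done; python3 -m handwheel '[[0,-0.0015,0,0,0,0,-1],[0,-0.003,0,0,0,0,-1],[0,-0.003,0,0,0,0,-1]]'
python3 - <<'E'
from h import *
s=read_state();print(w2d(s["position"]),s["contact_force"])
E
```

```text
clock: 6.8
position: [601.3, -148.1, 39.7]
ee_rot: [0.744, -0.668, -0.003, 0.003]
contact_force: [-8.1, 1.0, 5.8]
gripper_width: 0.1
grasp_force: 3.9
[-55.76070097  -4.32940685] [-8.1084115   1.04238599  5.82838919]
```

```bash
python3 -m handwheel '[[0,-0.0015,0,0,0,0,-1],[0,-0.003,0,0,0,0,-1],[0,-0.003,0,0,0,0,-1]]'
python3 -m handwheel '[[0,-0.0015,0,0,0,0,-1],[0,-0.003,0,0,0,0,-1],[0,-0.003,0,0,0,0,-1]]'
python3 - <<'E'
from h import *
s=read_state();print(w2d(s["position"]),s["contact_force"])
E
```

```text
clock: 7.18
position: [601.6, -148.0, 39.7]
ee_rot: [0.744, -0.668, -0.005, 0.005]
contact_force: [-11.7, -0.6, 8.7]
gripper_width: 0.1
grasp_force: 6.7
clock: 7.55
position: [601.9, -147.9, 39.7]
ee_rot: [0.744, -0.668, -0.008, 0.007]
contact_force: [-17.8, 1.3, 13.7]
gripper_width: 0.5
grasp_force: 9.5
[-55.12764064  -4.16965862] [-17.77828457   1.3200036   13.66958211]
```

```bash
python3 -m handwheel '[[0,0.014,0,0,0,0,-1],[0,0.024,0,0,0,0,-1],[0,0.024,-0.07,0,0,0,-1],[0,0.024,-0.07,0,0,0,-1],[0,0.024,-0.07,0,0,0,-1]]'
python3 - <<'E'
from h import *
p=d2w(10,-118);delta(p[0],p[1],106,DY-np.pi/2)
E
```

```text
clock: 8.18
position: [587.8, -149.8, 111.2]
ee_rot: [0.744, -0.668, 0.001, -0.001]
contact_force: [-0.9, -0.4, -0.7]
gripper_width: -0.1
grasp_force: 0.0
delta [ 0.1135 -0.0794  0.0055] [-0.0034 -0.0001 -0.    ] rows 2.2 head -1.463 pos [ 587.8 -149.8  111.2] F [-0.9 -0.4 -0.7] t 8.175
```

```bash
python3 -m handwheel '[[0.114,0,0,0,0,0,-1],[0.114,0,0,0,0,0,-1],[0.114,-0.079,0,0,0,0,-1],[0.114,-0.079,0,0,0,0,-1],[0.114,-0.079,0.07,0,0,0,-1],[0.114,-0.079,0.07,0,0,0,-1],[0.114,-0.079,0.07,0,0,0,-1]]'
python3 - <<'E'
from h import *
im,d=get_image("top");np.savez("top3.npz",im=im,d=d)
p=d2w(10,-118);delta(p[0],p[1],40)
E
```

```text
clock: 9.05
position: [677.4, -255.0, 39.5]
ee_rot: [0.744, -0.668, -0.001, 0.001]
contact_force: [0.9, -0.4, 1.2]
gripper_width: 0.1
grasp_force: 0.0
delta [-0.0011 -0.0006  0.0015] [0. 0. 0.] rows 0.0 head -1.462 pos [ 678.5 -255.2   41.5] F [-0.1  0.4  0.2] t 9.1
```

```bash
python3 -m handwheel '[[-0.004,0,0,0,0,0,-1],[-0.008,0,0,0,0,0,-1],[-0.012,0,0,0,0,0,-1],[-0.016,0,0,0,0,0,-1],[-0.02,0,0,0,0,0,-1],[-0.024,0,0,0,0,0,-1],[-0.028,0,0,0,0,0,-1],[-0.032,0,0,0,0,0,-1],[-0.036,0,0,0,0,0,-1],[-0.04,0,0,0,0,0,-1]]'
python3 -m handwheel '[[-0.002,0,0,0,0,0,-1],[-0.004,0,0,0,0,0,-1],[-0.006,0,0,0,0,0,-1],[-0.008,0,0,0,0,0,-1]]'
python3 - <<'E'
from h import *
s=read_state();print(w2d(s["position"]),s["contact_force"])
E
```

```text
clock: 10.35
position: [673.0, -215.2, 40.5]
ee_rot: [0.744, -0.668, -0.0, 0.0]
contact_force: [-1.1, -5.4, 0.7]
gripper_width: -0.0
grasp_force: 2.5
clock: 10.85
position: [672.1, -207.4, 40.5]
ee_rot: [0.744, -0.668, -0.0, 0.001]
contact_force: [-2.3, -4.8, 2.5]
gripper_width: 0.2
grasp_force: 2.6
[  8.1814138  -70.87779868] [-2.32876667 -4.84231096  2.53547517]
```

```bash
python3 -m handwheel '[[-0.002,0,0,0,0,0,-1],[-0.004,0,0,0,0,0,-1],[-0.006,0,0,0,0,0,-1],[-0.006,0,0,0,0,0,-1]]'
python3 -m handwheel '[[-0.002,0,0,0,0,0,-1],[-0.004,0,0,0,0,0,-1],[-0.004,0,0,0,0,0,-1]]'
python3 - <<'E'
from h import *
s=read_state();print(w2d(s["position"]),s["contact_force"])
E
```

```text
clock: 11.35
position: [671.3, -201.2, 40.5]
ee_rot: [0.744, -0.668, -0.0, 0.001]
contact_force: [-2.3, -3.9, 2.5]
gripper_width: 0.1
grasp_force: 2.3
clock: 11.72
position: [671.0, -198.7, 40.5]
ee_rot: [0.744, -0.668, 0.0, 0.001]
contact_force: [-0.5, -10.0, 1.5]
gripper_width: -0.0
grasp_force: 4.5
[  8.0101449  -62.14984388] [-0.52416174 -9.98586012  1.48853333]
```

```bash
python3 -m handwheel '[[-0.002,0,0,0,0,0,-1],[-0.004,0,0,0,0,0,-1],[-0.006,0,0,0,0,0,-1],[-0.006,0,0,0,0,0,-1]]'
python3 - <<'E'
from h import *
s=read_state();print(w2d(s["position"]),s["contact_force"])
E
python3 -m handwheel '[[0.01,0,0,0,0,0,-1],[0.02,0,0,0,0,0,-1],[0.024,0,0,0,0,0,-1],[0.024,0,-0.068,0,0,0,-1],[0.024,0,-0.068,0,0,0,-1],[0.024,0,-0.068,0,0,0,-1]]'
python3 - <<'E'
from h import *
p=d2w(-80,10);delta(p[0],p[1],106,DY-np.pi/2)
E
```

```text
clock: 12.22
position: [670.9, -198.2, 41.1]
ee_rot: [0.744, -0.668, 0.003, 0.003]
contact_force: [0.9, -24.7, -2.0]
gripper_width: 0.0
grasp_force: 12.7
[  8.0382978  -61.67283663] [  0.89859546 -24.70515354  -1.9525741 ]
clock: 12.98
position: [674.0, -214.0, 109.3]
ee_rot: [0.744, -0.668, 0.001, -0.001]
contact_force: [0.4, 0.4, 0.5]
gripper_width: 0.4
grasp_force: 0.0
delta [-0.0877  0.0893  0.0031] [-0.0022  0.0003  0.0007] rows 2.0 head -1.462 pos [ 674.  -214.   109.3] F [0.4 0.4 0.5] t 12.975
```

```bash
python3 -m handwheel '[[-0.088,0.089,0,0,0,0,-1],[-0.088,0.089,0,0,0,0,-1],[-0.088,0.089,0,0,0,0,-1],[-0.088,0.089,0.069,0,0,0,-1],[-0.088,0.089,0.069,0,0,0,-1],[-0.088,0.083,0.069,0,0,0,-1],[-0.088,0.077,0.069,0,0,0,-1],[-0.088,0.071,0.069,0,0,0,-1],[-0.088,0.067,0.069,0,0,0,-1],[-0.088,0.065,0.069,0,0,0,-1]]'
python3 -m handwheel '[[0,-0.002,0,0,0,0,-1],[0,-0.004,0,0,0,0,-1],[0,-0.005,0,0,0,0,-1],[0,-0.006,0,0,0,0,-1]]'
python3 - <<'E'
from h import *
s=read_state();print(w2d(s["position"]),s["contact_force"])
E
```

```text
clock: 14.22
position: [599.7, -134.5, 39.7]
ee_rot: [0.744, -0.668, 0.0, -0.0]
contact_force: [0.6, 0.6, 0.3]
gripper_width: 0.0
grasp_force: 0.0
clock: 14.72
position: [603.5, -134.2, 39.6]
ee_rot: [0.744, -0.668, -0.001, 0.001]
contact_force: [-3.5, -1.0, 4.3]
gripper_width: -0.2
grasp_force: 1.9
[-52.10968897   9.27447362] [-3.51326453 -1.04598785  4.31850342]
```

```bash
python3 -m handwheel '[[0,-0.002,0,0,0,0,-1],[0,-0.004,0,0,0,0,-1],[0,-0.005,0,0,0,0,-1],[0,-0.006,0,0,0,0,-1]]'
python3 -m handwheel '[[0,-0.002,0,0,0,0,-1],[0,-0.004,0,0,0,0,-1],[0,-0.004,0,0,0,0,-1]]'
python3 - <<'E'
from h import *
s=read_state();print(w2d(s["position"]),s["contact_force"])
E
```

```text
clock: 15.22
position: [606.8, -133.8, 39.6]
ee_rot: [0.744, -0.668, -0.004, 0.004]
contact_force: [-12.0, -0.1, 11.6]
gripper_width: -0.2
grasp_force: 8.0
clock: 15.6
position: [607.0, -133.8, 39.6]
ee_rot: [0.744, -0.668, -0.007, 0.006]
contact_force: [-18.4, -0.4, 17.8]
gripper_width: -0.2
grasp_force: 11.3
[-48.62778507   9.29978276] [-18.40158154  -0.39362948  17.7884057 ]
```

```bash
python3 -m handwheel '[[0,0.012,0,0,0,0,-1],[0,0.03,0,0,0,0,-1],[0,0.04,-0.11,0,0,0,-1],[0,0.04,-0.11,0,0,0,-1],[0,0.04,-0.11,0,0,0,-1]]'
python3 - <<'E'
from h import *
delta(413,-162,150,-1.18)
E
```

```text
clock: 16.23
position: [579.1, -137.1, 154.3]
ee_rot: [0.745, -0.668, 0.005, -0.004]
contact_force: [-0.0, 0.2, -0.3]
gripper_width: 0.3
grasp_force: 0.0
delta [0.0067 0.1679 0.0022] [-0.0121 -0.0035 -0.282 ] rows 2.7 head -1.462 pos [ 579.1 -137.1  154.3] F [-0.   0.2 -0.3] t 16.225
```

```bash
python3 -m handwheel '[[0.007,0.168,0,0,0,-0.28,0.1],[0.007,0.168,0,0,0,-0.28,0.1],[0.007,0.168,0,0,0,-0.28,0.1],[0.007,0.168,0,0,0,-0.28,0.1],[0.007,0.168,0,0,0,-0.28,0.1],[0.007,0.168,0,0,0,-0.28,0.1]]'
python3 - <<'E'
from h import *
im,d=get_image("top");np.savez("top4.npz",im=im,d=d)
cv2.imwrite("pics/c4.png",cv2.resize(im[140:210,265:345],(680,595),interpolation=cv2.INTER_CUBIC))
im2,d2=get_image("side");np.savez("side4.npz",im=im2,d=d2)
E
```

```text
clock: 16.98
position: [410.5, -162.0, 149.1]
ee_rot: [0.83, -0.557, 0.0, -0.0]
contact_force: [0.0, -0.2, 0.7]
gripper_width: 46.7
grasp_force: 0.0
```

View pics/c4.png

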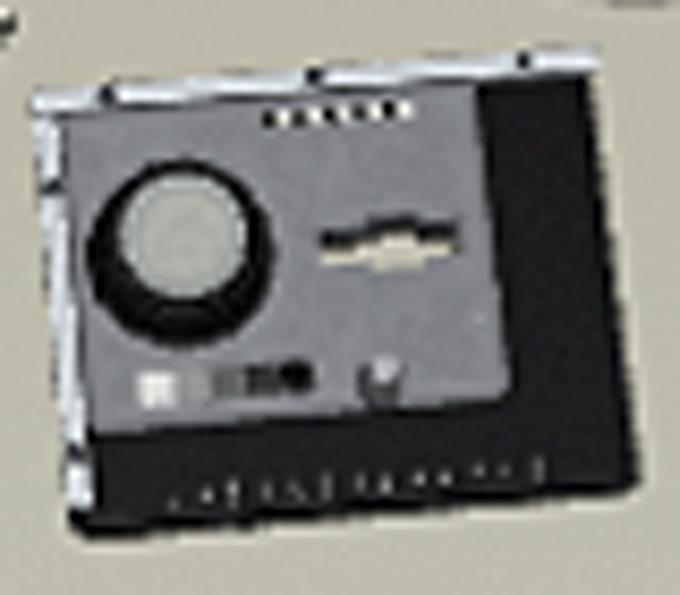

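The stage now sits flush on both fences and the coin is in its well. The two slots line up, with the desk showing through at c4 (390,243). Next I'll fit the registered pose and re-measure the key from this unobstructed view.

Run:
```python
from h import *
from scipy.optimize import least_squares
def c1(p):return np.array(p)/8.5+[265,140]-0.45
def fit(n,loc,pix,g):
    loc=np.array(loc,float);pix=np.array(pix,float)
    def f(q):
        c,s=np.cos(q[2]),np.sin(q[2])
        return (w2px(n,np.c_[q[0]+c*loc[:,0]-s*loc[:,1],q[1]+s*loc[:,0]+c*loc[:,1],loc[:,2]])-pix).ravel()
    r=least_squares(f,g);return r.x.round(3),r.fun.reshape(-1,2).round(1).tolist()
# slot frame
print(fit("top",[(0,0,46),(0,-25,46),(0,25,46),(-48,10.5,70),(0,71,76),(55,-33,46),(-55,-33,46),(-55,107,46)],
 [c1(p) for p in[(390,243),(458,237),(320,250),(385,362),(182,237),(477,87),(507,390),(97,432)]],[660,-170,.1]))
print(px2w("top",*c1((390,243)),46))
# fences along depth-free colour: gray plate mask PCA / minAreaRect rectified to z=46
D=np.load("top4.npz");im=D["im"].astype(int)
g=im[140:210,265:345];m=((g.max(2)-g.min(2)<25)&(g.mean(2)>85)&(g.mean(2)<150)).astype(np.uint8)
n,l,st,ce=cv2.connectedComponentsWithStats(m);k=1+st[1:,4].argmax();ys,xs=np.where(l==k)
W=np.array([px2w("top",x+265,y+140,46)[:2] for x,y in zip(xs,ys)],np.float32)
print("plate rect",cv2.minAreaRect(W))
# red key
D=np.load("top0.npz");im=D["im"].astype(int);m=((im[...,2]>150)&(im[...,1]<70)&(im[...,0]<70));m[:240]=0;m[290:]=0;m[:,:290]=0;m[:,345:]=0
C=cloud("top",D["d"]);P=C[m];P=P[(P[:,2]>50)&(P[:,2]<100)]
ys,xs=np.where(m);Q=np.array([px2w("top",x,y,70)[:2] for x,y in zip(xs,ys)],np.float32);print("red@70",cv2.minAreaRect(Q))
T=P[P[:,2]>83];print("tab top",T.mean(0),len(T),"lever",P[P[:,2]<75].mean(0))
c,v=np.linalg.eigh(np.cov(P[:,:2].T));print("key yaw",np.arctan2(v[1,1],v[0,1]))
# side view tab centroid
D=np.load("side0.npz");im=D["im"].astype(int);m=((im[...,2]>150)&(im[...,1]<70)&(im[...,0]<70));m[:260]=0;m[310:]=0;m[:,:225]=0;m[:,270:]=0
C=cloud("side",D["d"]);P=C[m];print(P.min(0),P.max(0));T=P[P[:,2]>75];print("tab side",T.mean(0),len(T))
```

```text
(array([ 6.69400e+02, -1.55424e+02,  1.29000e-01]), [[0.4, -0.1], [1.2, -0.1], [-0.3, -0.1], [-0.0, 0.8], [-0.0, -0.2], [-0.5, -1.3], [0.6, 0.6], [-1.4, 0.3]])
[ 669.19919917 -154.38032418   46.        ]
plate rect ((664.683349609375, -118.18738555908203), (113.24146270751953, 141.9716796875), 5.498141288757324)
red@70 ((423.8345642089844, -192.25144958496094), (10.109906196594238, 90.96261596679688), 22.182641983032227)
tab top [ 410.82825618 -161.12395007   90.58267786] 44 lever [ 429.71533065 -205.9500265    69.53173782]
key yaw 1.96757776670144
[ 273.0480842  -889.56460477   66.84403751] [ 445.45689347 -148.43544784  505.3130339 ]
tab side [ 406.33827135 -191.35095129  106.11478386] 27
```

Run:
```python
from h import *
delta(411,-161.3,60,-1.174)
```

```text
delta [-0.0003 -0.0011  0.089 ] [ 0.0002  0.0001 -0.0084] rows 1.4 head -1.182 pos [ 410.1 -162.   149. ] F [0.4 0.3 0.4] t 17.075
```

```bash
python3 -m handwheel '[[0,-0.001,0.05,0,0,-0.008,0.1],[0,-0.001,0.089,0,0,-0.008,0.1],[0,-0.001,0.089,0,0,-0.008,0.1],[0,-0.001,0.089,0,0,-0.008,-1],[0,-0.001,0.089,0,0,-0.008,-1],[0,-0.001,0.089,0,0,-0.008,-1],[0,-0.001,0.089,0,0,-0.008,-1],[0,-0.001,0.089,0,0,-0.008,-1]]'
python3 -c "
from h import *
delta(411,-161.3,155,-1.174);print(read_state()['wrist_torque'])"
```

```text
clock: 18.08
position: [411.8, -161.9, 61.9]
ee_rot: [0.833, -0.554, 0.002, -0.001]
contact_force: [-0.2, 1.5, 6.9]
gripper_width: 11.0
grasp_force: 61.7
delta [-0.0006  0.0002 -0.0931] [-0.0037 -0.0021 -0.    ] rows 1.5 head -1.174 pos [ 411.8 -161.9   61.9] F [-0.2  1.5  6.9] t 18.075
[ 0.29591087 -0.00869922 -0.00162301]
```

```bash
python3 -m handwheel '[[0,0,-0.03,0,0,0,-1],[0,0,-0.06,0,0,0,-1],[0,0,-0.1,0,0,0,-1],[0,0,-0.1,0,0,0,-1],[0,0,-0.1,0,0,0,-1]]'
python3 -c "
from h import *
delta(669.2,-155,160,-1.466)"
```

```text
clock: 18.7
position: [409.0, -161.6, 159.7]
ee_rot: [0.832, -0.554, -0.001, 0.0]
contact_force: [0.7, 0.1, -2.2]
gripper_width: 10.7
grasp_force: 62.9
delta [ 0.0942 -0.2427 -0.0007] [0.0012 0.0012 0.2905] rows 4.2 head -1.176 pos [ 409.  -161.6  159.7] F [ 0.7  0.1 -2.2] t 18.7
```

```bash
python3 -m handwheel '[[0.02,-0.05,0,0,0,0.06,-1],[0.04,-0.1,0,0,0,0.12,-1],[0.06,-0.15,0,0,0,0.18,-1],[0.08,-0.2,0,0,0,0.24,-1],[0.0942,-0.235,0,0,0,0.29,-1],[0.0942,-0.2427,0,0,0,0.29,-1],[0.0942,-0.2427,0,0,0,0.29,-1],[0.0942,-0.2427,0,0,0,0.29,-1]]'
python3 - <<'E'
from h import *
delta(669.2,-155,160,-1.466)
im,d=get_image("side");q=w2px("side",[669,-155,100])[0];x,y=int(q[0]),int(q[1])
cv2.imwrite("pics/s5.png",cv2.resize(im[y-55:y+50,x-70:x+70],(800,600),interpolation=cv2.INTER_CUBIC));print(x-70,y-55)
C=cloud("side",d);i=im.astype(int);m=(i[...,2]>130)&(i[...,1]<70)&(i[...,0]<70)&(d>0);m[:,:x-70]=0;m[:,x+70:]=0;m[:y-80]=0;m[y+60:]=0
P=C[m];print(len(P),np.percentile(P,[2,50,98],axis=0).round(1).tolist())
c,v=np.linalg.eigh(np.cov(P[:,:2].T));print("yaw",np.arctan2(v[1,1],v[0,1]))
E
```

```text
clock: 19.7
position: [668.9, -155.1, 159.8]
ee_rot: [0.744, -0.669, -0.001, 0.001]
contact_force: [0.1, -0.1, -1.5]
gripper_width: 10.9
grasp_force: 62.9
delta [-0.     -0.0003 -0.0002] [0.0018 0.0004 0.0012] rows 0.0 head -1.465 pos [ 668.9 -155.1  159.8] F [ 0.1 -0.1 -1.5] t 19.7
275 199
62 [[668.1, -233.1, 8.3], [672.6, -209.9, 166.2], [872.3, 395.6, 168.9]]
yaw 1.3330145326201235
```

View pics/s5.png

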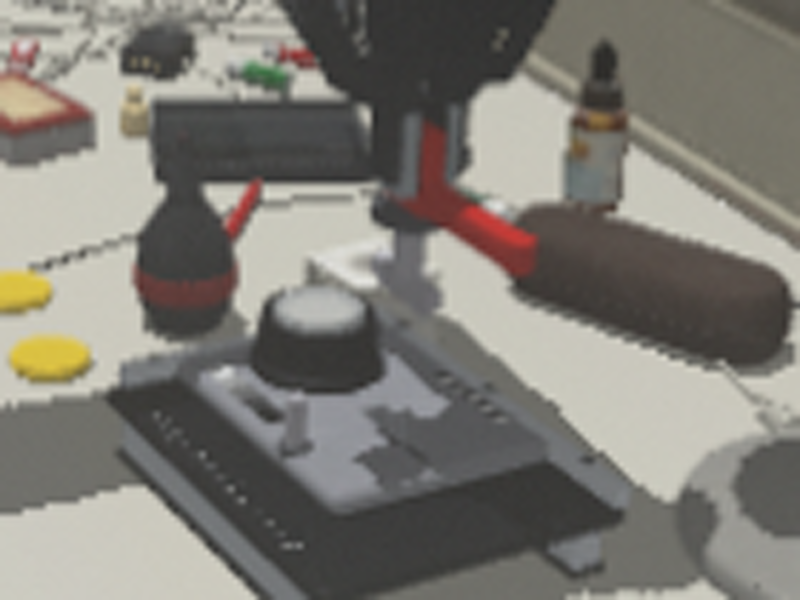

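The key is upright in the grip, lever pointing to the dock's -y. The shank is at s5 (410,260) and the lever end at (525,255), with the coin still in its well. I'll shift about 1 mm and lower it, watching the force.

```bash
python3 -m handwheel '[[-0.001,0,0.05,0,0,0,-1],[-0.001,0,0.055,0,0,0,-1],[-0.001,0,0.058,0,0,0,-1],[-0.001,0,0.062,0,0,0,-1],[-0.001,0,0.066,0,0,0,-1],[-0.001,0,0.07,0,0,0,-1],[-0.001,0,0.07,0,0,0,-1]]'
python3 -c "
from h import *
delta(669.2,-154,60,-1.466);print(read_state()['wrist_torque'])"
```

```text
clock: 20.62
position: [670.0, -154.1, 90.0]
ee_rot: [0.744, -0.669, -0.0, 0.0]
contact_force: [0.1, 0.3, -2.1]
gripper_width: 11.2
grasp_force: 62.8
delta [-0.0002  0.0008  0.03  ] [0.0006 0.0001 0.0012] rows 0.5 head -1.465 pos [ 670.  -154.1   90. ] F [ 0.1  0.3 -2.1] t 20.625
[ 0.00059334  0.00502721 -0.00230934]
```

```bash
python3 -m handwheel '[[0,0,0.004,0,0,0,-1],[0,0,0.008,0,0,0,-1],[0,0,0.012,0,0,0,-1],[0,0,0.016,0,0,0,-1],[0,0,0.02,0,0,0,-1],[0,0,0.024,0,0,0,-1],[0,0,0.024,0,0,0,-1]]'
python3 -c "
from h import *
delta(669.2,-154,60,-1.466);print(read_state()['wrist_torque'])"
```

```text
clock: 21.5
position: [669.9, -154.1, 65.8]
ee_rot: [0.744, -0.669, -0.0, 0.0]
contact_force: [0.3, -0.5, -1.2]
gripper_width: 10.8
grasp_force: 62.8
delta [-0.0001  0.0007  0.0058] [0.0009 0.0001 0.0012] rows 0.1 head -1.465 pos [ 669.9 -154.1   65.8] F [ 0.3 -0.5 -1.2] t 21.5
[ 0.01905873 -0.04428921 -0.01778717]
```

```bash
python3 -m handwheel '[[0,0,0.002,0,0,0,-1],[0,0,0.004,0,0,0,-1],[0,0,0.006,0,0,0,-1],[0,0,0.007,0,0,0,-1],[0,0,0.007,0,0,0,-1]]'
python3 -c "
from h import *
delta(669.2,-154,60,-1.466);print(read_state()['wrist_torque'])"
```

```text
clock: 22.12
position: [670.3, -154.1, 60.0]
ee_rot: [0.744, -0.669, 0.0, -0.0]
contact_force: [-2.3, 0.6, 3.3]
gripper_width: 11.0
grasp_force: 63.6
delta [-0.0002  0.0011  0.    ] [-0.0003 -0.0002  0.0014] rows 0.0 head -1.465 pos [ 670.3 -154.1   60. ] F [-2.3  0.6  3.3] t 22.125
[ 0.18862172  0.50000056 -0.0233491 ]
```

Seated: z is 60.0 as predicted, with light contact. Now I'll turn it clockwise.

```bash
python3 -m handwheel '[[0,0,0,0,0,0.15,-1],[0,0,0,0,0,0.3,-1],[0,0,0,0,0,0.45,-1],[0,0,0,0,0,0.6,-1],[0,0,0,0,0,0.75,-1],[0,0,0,0,0,0.9,-1],[0,0,0,0,0,1.05,-1],[0,0,0,0,0,1.2,-1],[0,0,0,0,0,1.3,-1],[0,0,0,0,0,1.4,-1]]'
python3 -c "
from h import *
delta(669.2,-154,60,-1.466-1.5708);print(read_state()['wrist_torque'])"
```

```text
clock: 23.38
position: [670.8, -154.9, 60.1]
ee_rot: [-0.136, 0.991, -0.001, 0.001]
contact_force: [-0.1, -1.7, 1.5]
gripper_width: 11.1
grasp_force: 63.4
delta [0.0013 0.0013 0.0001] [-0.0014  0.0013  0.169 ] rows 0.9 head -2.868 pos [ 670.8 -154.9   60.1] F [-0.1 -1.7  1.5] t 23.375
[-0.51448438  0.10272792  0.06331622]
```

```bash
python3 -m handwheel '[[0,0,0,0,0,0.04,-1],[0,0,0,0,0,0.08,-1],[0,0,0,0,0,0.12,-1],[0,0,0,0,0,0.14,-1],[0,0,0,0,0,0.14,-1]]'
python3 -c "
from h import *
delta(669.2,-154,60,-1.466-1.5708);print(read_state()['wrist_torque'])"
python3 -m handwheel '[[0,0,0,0,0,0.02,-1],[0,0,0,0,0,0.04,-1],[0,0,0,0,0,0.05,-1],[0,0,0,0,0,0.05,-1]]'
python3 -c "
from h import *
delta(669.2,-154,60,-1.466-1.5708);print(read_state()['wrist_torque'])"
```

```text
clock: 24.0
position: [670.8, -154.7, 60.0]
ee_rot: [-0.069, 0.998, -0.001, 0.001]
contact_force: [-0.7, -3.6, 2.7]
gripper_width: 11.2
grasp_force: 63.5
delta [0.0014 0.0009 0.    ] [-0.0011  0.0013  0.0325] rows 0.2 head -3.004 pos [ 670.8 -154.7   60. ] F [-0.7 -3.6  2.7] t 24.0
[-0.86665658  0.18434631 -0.02798115]
clock: 24.5
position: [670.7, -155.5, 60.0]
ee_rot: [-0.044, 0.999, -0.001, 0.0]
contact_force: [1.2, -7.2, 2.9]
gripper_width: 11.0
grasp_force: 63.8
delta [0.0014 0.0017 0.    ] [-0.0022  0.0008 -0.0169] rows 0.1 head -3.054 pos [ 670.7 -155.5   60. ] F [ 1.2 -7.2  2.9] t 24.5
[-1.99863645  0.10438149  0.51549181]
```

The lever has met the post: the force is -7 N in y with a yaw torque of 0.5 N·m. I'll release with a partial opening, to stay clear of the pedestal, and lift.

```bash
python3 -m handwheel '[[0,0,0,0,0,0,-0.4],[0,0,0,0,0,0,-0.4],[0,0,0,0,0,0,-0.4],[0,0,0,0,0,0,-0.4]]'
python3 -m handwheel '[[0,0,-0.02,0,0,0,-0.4],[0,0,-0.05,0,0,0,-0.4],[0,0,-0.1,0,0,0,-0.4],[0,0,-0.15,0,0,0,-0.4],[0,0,-0.15,0,0,0,-0.4],[0,0,-0.15,0,0,0,-0.4]]'
python3 -c "
from h import *
delta(450,-120,300)"
```

```text
clock: 25.0
position: [670.2, -153.7, 59.0]
ee_rot: [-0.043, 0.999, 0.0, -0.0]
contact_force: [-0.2, -0.0, -0.7]
gripper_width: 25.5
grasp_force: 0.0
clock: 25.75
position: [669.7, -153.8, 208.8]
ee_rot: [-0.043, 0.999, 0.0, -0.0]
contact_force: [0.0, 0.1, -0.7]
gripper_width: 25.7
grasp_force: 0.0
delta [ 0.2161  0.0527 -0.091 ] [0. 0. 0.] rows 3.8 head -3.055 pos [ 669.7 -153.8  208.8] F [ 0.   0.1 -0.7] t 25.75
```

```bash
python3 -m handwheel '[[0.1,0.01,-0.09,0,0,0,-0.4],[0.27,0.01,-0.09,0,0,0,-0.4],[0.27,0.01,-0.09,0,0,0,-0.4],[0.27,0.01,-0.09,0,0,0,-0.4],[0.27,0.01,-0.09,0,0,0,-0.4],[0.27,0.01,-0.09,0,0,0,-0.4],[0.27,0.01,-0.09,0,0,0,-0.4]]'
python3 - <<'E'
from h import *
im,d=get_image("top");a=im[140:210,265:345];i,_=get_image("side");b=i[230:330,275:415]
cv2.imwrite("pics/f.png",np.hstack([cv2.resize(a,(390,341),interpolation=cv2.INTER_CUBIC),cv2.resize(b,(410,341),interpolation=cv2.INTER_CUBIC)]))
m=((im[...,2].astype(int)>140)&(im[...,1]<70)&(im[...,0]<70));m[:140]=0;m[215:]=0;m[:,:275]=0;m[:,345:]=0
ys,xs=np.where(m);Q=np.array([px2w("top",x,y,68)[:2] for x,y in zip(xs,ys)],np.float32);print(cv2.minAreaRect(Q))
E
```

```text
clock: 26.62
position: [400.4, -167.4, 298.4]
ee_rot: [-0.043, 0.999, 0.0, -0.001]
contact_force: [0.1, 0.1, -0.1]
gripper_width: 25.6
grasp_force: 0.0
((642.5438842773438, -160.43443298339844), (98.87678527832031, 11.854957580566406), 3.2652931213378906)
```

View pics/f.png

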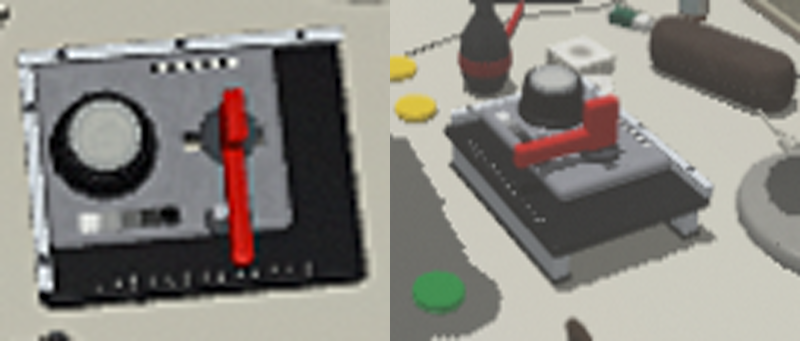

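Top and side views show the key home across the slot with its lever beside the post at f (217,220). The stage is flush and the coin is in its well. I'll close the fingers and nudge the lever end gently towards the post, so contact is certain after the release.

```bash
python3 -c "
from h import *
delta(606,-205,150)"
```

```text
delta [-0.2013 -0.0554  0.1476] [0. 0. 0.] rows 4.1 head -3.055 pos [ 401.  -167.4  298.1] F [ 0.2 -0.7  0.5] t 26.725
```

```bash
python3 -m handwheel '[[-0.201,-0.055,0.148,0,0,0,-1],[-0.201,-0.055,0.148,0,0,0,-1],[-0.201,-0.055,0.148,0,0,0,-1],[-0.201,-0.055,0.148,0,0,0,-1],[-0.201,-0.055,0.148,0,0,0,-1],[-0.201,-0.055,0.24,0,0,0,-1],[-0.201,-0.055,0.24,0,0,0,-1],[-0.201,-0.055,0.24,0,0,0,-1]]'
python3 -m handwheel '[[0,0.004,0,0,0,0,-1],[0,0.008,0,0,0,0,-1],[0,0.012,0,0,0,0,-1],[0,0.016,0,0,0,0,-1],[0,0.02,0,0,0,0,-1],[0,0.022,0,0,0,0,-1],[0,0.024,0,0,0,0,-1],[0,0.026,0,0,0,0,-1]]'
```

```text
clock: 27.72
position: [603.6, -204.6, 56.6]
ee_rot: [-0.043, 0.999, 0.0, -0.003]
contact_force: [-0.0, 0.1, -0.0]
gripper_width: 0.1
grasp_force: 0.0
clock: 28.72
position: [602.6, -179.5, 59.2]
ee_rot: [-0.043, 0.999, -0.0, -0.001]
contact_force: [-1.1, -3.3, -0.0]
gripper_width: -0.1
grasp_force: 1.6
```

```bash
python3 -m handwheel '[[0,0.001,0,0,0,0,-1],[0,0.002,0,0,0,0,-1],[0,0.003,0,0,0,0,-1],[0,0.003,0,0,0,0,-1]]'
```

```text
clock: 29.22
position: [602.1, -178.4, 59.3]
ee_rot: [-0.043, 0.999, -0.001, -0.001]
contact_force: [-1.8, -8.9, -1.1]
gripper_width: 0.1
grasp_force: 4.4
```

```bash
python3 -m handwheel '[[0,-0.01,0,0,0,0,-1],[0,-0.03,0,0,0,0,-1],[0,-0.03,0,0,0,0,-1],[0,-0.03,-0.2,0,0,0,-1],[0,-0.03,-0.2,0,0,0,-1],[0,-0.03,-0.2,0,0,0,-1],[0.15,-0.03,-0.24,0,0,0,-1],[0.18,-0.03,-0.24,0,0,0,-1],[0.18,-0.03,-0.24,0,0,0,-1],[0.18,-0.03,-0.24,0,0,0,-1]]'
python3 - <<'E'
from h import *
def rect(im):
    g=im[140:210,265:345].astype(int);m=((g.max(2)-g.min(2)<25)&(g.mean(2)>85)&(g.mean(2)<150)).astype(np.uint8)
    n,l,st,ce=cv2.connectedComponentsWithStats(m);k=1+st[1:,4].argmax();ys,xs=np.where(l==k)
    return cv2.minAreaRect(np.array([px2w("top",x+265,y+140,46)[:2] for x,y in zip(xs,ys)],np.float32))
im,d=get_image("top");print(rect(im),rect(np.load("top4.npz")["im"]))
# change vs start outside dock/key/arm
a=np.load("top0.npz")["im"];df=cv2.absdiff(a,im).max(2)>60
n,l,st,ce=cv2.connectedComponentsWithStats(df.astype(np.uint8))
print([(s[:5].tolist()) for s in st[1:] if s[4]>15])
C=cloud("top",d);print("collar/coin z",C[168,286].round(1))
cv2.imwrite("pics/g.png",im)
E
```

```text
clock: 30.48
position: [423.4, -221.7, 302.0]
ee_rot: [-0.043, 0.999, -0.0, 0.003]
contact_force: [0.3, -0.5, 0.6]
gripper_width: -0.1
grasp_force: 0.0
((659.8457641601562, -109.60626983642578), (127.52872467041016, 163.8140106201172), 2.292480707168579) ((664.683349609375, -118.18738555908203), (113.24146270751953, 141.9716796875), 5.498141288757324)
[[214, 150, 175, 182, 8851], [279, 161, 12, 14, 70], [309, 189, 8, 6, 28], [366, 205, 45, 61, 552], [355, 223, 14, 14, 155], [350, 249, 18, 14, 113], [40, 269, 10, 15, 84], [44, 292, 65, 32, 721], [0, 314, 17, 18, 194], [181, 324, 28, 5, 86], [220, 330, 75, 28, 1808], [190, 355, 108, 65, 3882], [174, 408, 37, 12, 133], [223, 413, 13, 6, 25]]
collar/coin z [657.8 -85.2  77.3]
```

Run:
```python
from h import *
im,d=get_image("top");b=np.load("top4.npz")["im"]
df=(cv2.absdiff(b,im).max(2)>60)[140:210,265:345]
n,l,st,ce=cv2.connectedComponentsWithStats(df.astype(np.uint8));print("dock",[s.tolist() for s in st[1:] if s[4]>6])
i2,_=get_image("side");a=np.load("side0.npz")["im"]
n,l,st,ce=cv2.connectedComponentsWithStats((cv2.absdiff(a,i2).max(2)>60).astype(np.uint8));print("side",[s.tolist() for s in st[1:] if s[4]>12])
def cen(im,f):
    i=im.astype(int);m=f(i[...,0],i[...,1],i[...,2]).astype(np.uint8);n,l,st,ce=cv2.connectedComponentsWithStats(m);return [(ce[k].round(1).tolist(),int(st[k,4])) for k in range(1,n) if st[k,4]>60]
g=lambda b,g,r:(g>90)&(r<60)&(b<90)
u=lambda b,g,r:(b>110)&(r<60)&(g<110)
for x in(a,i2):print(cen(x,g),cen(x,u))
print(read_state()["contact_force"])
```

```text
dock [[42, 18, 11, 27, 151], [0, 36, 75, 34, 878], [16, 39, 7, 2, 9], [29, 43, 8, 4, 24], [17, 44, 3, 4, 10], [75, 51, 5, 5, 15]]
side [[27, 0, 36, 7, 144], [71, 0, 9, 5, 19], [173, 0, 16, 2, 27], [200, 0, 19, 8, 81], [70, 11, 4, 11, 18], [234, 49, 37, 2, 44], [118, 61, 22, 5, 87], [140, 87, 25, 17, 63], [226, 95, 44, 39, 1025], [144, 107, 24, 46, 730], [42, 109, 7, 16, 71], [244, 180, 13, 13, 120], [0, 217, 12, 18, 84], [58, 217, 16, 19, 101], [7, 221, 6, 11, 38], [13, 236, 14, 17, 117], [320, 250, 16, 15, 135], [155, 257, 5, 12, 40], [341, 258, 13, 7, 50], [303, 262, 65, 26, 545], [87, 266, 42, 59, 912], [155, 271, 72, 44, 930], [236, 273, 11, 7, 40], [258, 277, 75, 67, 2379], [331, 277, 8, 3, 13], [327, 280, 45, 17, 276], [236, 285, 29, 17, 202], [92, 290, 24, 26, 250], [234, 291, 9, 6, 24], [0, 294, 38, 28, 654], [37, 312, 46, 12, 346], [56, 315, 35, 12, 98]]
[] []
[] []
[-0.35327106 -0.50473158 -0.7733275 ]
```

```bash
python3 -c "
from bench import *
print(job_done())"
```

```text
the job is handed in; nothing more can be done
None
```

I pushed the stage flush against both fences, dropped the key home and turned its lever until it met the stop post. The coin is still in its well and the robot is clear of everything. I handed the job in about 31 s into the 72 s limit. I didn't get a result back, and the last check after a final nudge of the lever was partly hidden by the arm.

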